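# Arm the tattoo-removal laser at its guarded lever switch

### The job

Arm the bench-top laser: fold back the hinged safety cover on the console's deck by its bar, pull the black flanged knob of the locking lever up out of its notch, swing the lever over to the cover's hinge side until it meets its stop and let it drop fully into the notch there, then shut the cover fully again and let go. Do not press the emergency stop button and leave the things standing around where they are.

Things in the scene. Friction and masses are not known exactly. Their poses are not given: they have to be found in the camera images.
- console: White bench-top laser console, a box 240 (x) x 320 (y) x 75 mm high; its top is the deck. Origin: centre of its underside; x from its front (robot side) to its back, y left, z up. Fixed on its deck: the guarded switch (metal plinth 136 x 104 x 25 mm, centre at x 0, y -35 mm, under a grey hood), a key switch (x -5, y 115; 33 mm high) and a handpiece lying along x at the right edge (y -132; 40 mm high).
- cover_hinge (a point): Middle of the cover's hinge axis, at the back top edge of the plinth, 100 mm above the table. The axis runs along the console's y. Axes as the console's. Fixed to the console.
- cover (a joint): Angle of the cover (rad): 0 shut flat on the plinth, grows as its front lifts and folds back, up to 1.65 where it stands upright, leaning back slightly. The hinge is stiff with friction (about 0.3 N m, cover 0.22 kg): the cover stays at whatever angle it is left.
- cover_bar (a point): Middle of the cover's pull bar: round steel, 12 mm thick, 68 mm long along the console's y, on two posts 38 mm in front of the hood's front face. The hood is a grey box 130 long (hinge to front) x 90 wide x 78 mm high, open below. Shut, the bar lies 168 mm in front of the hinge axis and 60 mm above it, 85 mm above the deck. It moves with the cover; its axes are the cover's.
- lever_pivot (a point): Middle of the lever's pivot axis (along the console's y), 10 mm above the deck, in the middle of the plinth (66 mm in front of the hinge axis, 15 mm below it). Axes as the console's. Fixed to the console.
- lever (a joint): Swing of the lever about its pivot (rad): about 0 in the standby notch at the start, leaning 0.40 rad from upright towards the front; grows towards the cover's hinge. The armed notch is somewhere from 0.66 to 0.86, differing from switch to switch; a tall stop stands at its far side: a lever swung gently against the stop is in line with the notch. Unlocked it swings freely and stays where left.
- knob_center (a point): Centre of the black knob's grip at the top of the lever, a round barrel 28 mm in diameter and 30 mm long along the lever, with a flange of 36 mm diameter, 5 mm thick, above it. The centre is 66 mm from the pivot when the knob is down. Below it a thin steel sleeve. z points along the lever, away from the pivot. Under the cover until that is opened; its spot is about 71 mm above the deck at the start.
- knob (a joint): How far the knob and its sleeve are pulled up along the lever (m): 0 down, 0.012 at its upper stop. A spring pulls it down with 3 N at 0 and 5 N at 0.012. A cross pin on the sleeve sits in a notch of the steel quadrant at the lever's foot: it must be pulled up at least 0.008 to swing the lever, then rides on the quadrant's rim (0.008) and drops to 0 only in line with a notch.
- estop (a joint): Travel of the emergency stop button (m): 0 free, 0.006 fully pressed (14 N).
- estop_top (a point): Top centre of the red mushroom emergency stop button, 38 mm in diameter, on a round yellow base at the front left of the deck (console -75, 105); 22 mm above the deck.
- tumbler_center (a point): Bystander: centre of a tall pink tumbler with a side handle, 98 mm in diameter, 275 mm high with its straw, on the table right of the console (console 50, -280).
- goggles_center (a point): Bystander: laser goggles, 150 x 130 x 46 mm, on the table right of the console.
- jar_center (a point): Bystander: low white jar with a metal lid, 65 mm in diameter, 59 mm high, left of the console; it may have changed places with the second bottle.
- pigment_a_center (a point): Bystander: pigment bottle, 31 mm in diameter, 88 mm high, standing on the deck at the back left (about console 65, 100). Point half-way up.
- pigment_b_center (a point): Bystander: pigment bottle of the same kind, on the table left of the console; it may have changed places with the jar.
- phone_center (a point): Bystander: phone, 150 x 73 x 9 mm, lying on the table left of the console.

How it is judged (in metres and radians):
On the way, in this order (a step that is already met when the one before it is completed fails the run):
1. the cover is folded open (more than 1.0 rad) (value of joint cover above 1 rad), for 0.2 s.
2. the lever is swung over to the hinge side (more than 0.55 rad) and its knob has dropped into the armed notch (within 2.5 mm of fully down), the cover still open (value of joint lever above 0.55 rad and value of joint knob below 0.0025 m and value of joint cover above 0.5 rad), for 0.2 s.
At the end, for the whole second after the job is handed in: The cover is shut (within 0.04 rad), the lever stands in the armed notch on the hinge side (more than 0.55 rad from its start) with its knob down (within 2.5 mm), the emergency stop is not pressed and the robot has let go (value of joint cover below 0.04 rad and value of joint lever above 0.55 rad and value of joint knob below 0.0025 m and value of joint estop below 0.002 m); the robot touches nothing.
It fails at once if the emergency stop button is pressed (more than 3 mm) (value of joint estop above 0.003 m).
It fails at once if a bystander is shifted by more than 40 mm or toppled (distance of any of tumbler_center, jar_center, pigment_a_center, pigment_b_center, goggles_center, phone_center from where it was at the start of the episode above 0.04 m or angle between any of tumbler_center, jar_center, pigment_a_center, pigment_b_center, goggles_center, phone_center's own z axis and vertical above 0.5 rad).
It also fails if it takes over 72 s, if anything falls off the work surface, if the arm or the gripper's body presses on something with over 40 N, if the wrist force passes 120 N, or if a joint passes its speed limit or range.

### The arm

A 6-joint arm with a two-finger parallel gripper is mounted at the origin on the work surface. World frame = base frame: x ahead of the robot, y to its left, z up, the work surface at z = 0. Lengths are in m, angles in degrees, forces in N, time in s.
With the tool pointing down it reaches from about 0.375 to 0.925 m from the base axis. Payload 5.7 kg.
Tool frame: the origin (TCP) lies where the fingers leave the gripper's body, on its centre line; the fingertips stand 80 mm ahead of it and the grasp point (between the pads) lies 61 mm ahead of it (r.finger_overhang is the distance from the TCP to the fingertips, in m); z points along the fingers, y is the line along which they close (so a half turn about z gives the same grasp; the last joint's range is limited). The gripper opens to 88 mm and grips with 3 to 60 N. Pads are 20 mm wide; open, the fingers measure 115 mm over their backs; the gripper's body (75 mm by 178 mm) begins 61 mm behind the grasp point.
Start: joints at [68.234, 20.558, 86.54, -0, 72.909, -6.595], TCP at [0.157, 0.579, 0.303] pointing down, gripper open.
Joint ranges: [-170.27, 170.27], [-57.76, 135], [12.27, 136.19], [-55.21, 235.2], [11.17, 155.16], [-170.74, 170.74]. Speed limits (degrees/s): [136.94, 136.94, 180, 180, 180, 180].

### API

Orientations are given as a 3x3 rotation matrix whose columns are the frame's x, y, z axes.
In Python, from workcell import r, read_camera, calibration gives the robot as it stands. The module is installed in compiled form; this text tells all that it offers.
- The arm moves only by the tool send_rows, never from a script. Its argument "moves" is a list of rows, each a list of 5 numbers: the shift along the tool's x, y, z in mm, then the turn about the tool's z in degrees, then the opening, from -1 (shut) to 1 (fully open). A call has exactly 10 rows; each row shifts and turns the commanded pose from where the row before left it, along the tool's axes as they then stand; what a row does not reach is not made up. A row lasts 1/8 s, in which the tool goes at most 62.5 mm and 10.7 degrees, less where a joint would pass 70% of its speed; a pose out of reach is approached as far as the arm can. A call with a gripper value outside its range is refused whole. The fingers move at their own pace and stop on an object; "force" is the grip in N (left out, the last holds). Time passes only in rows, so rows that do not move let the fingers close, or fill a call up. It gives the time, the measured TCP pose, the force, the opening and the grip force at its end, in the units of the state.
- r.get_obs(): the state, without advancing time (a new reading comes with each control period).
- read_camera(name): name is "scene" or "top" or "wrist"; returns (picture, depth): 480x640x3 uint8, blue, green, red; 480x640 float32, m along the optical axis (not along the pixel's ray), 0 where there is no reading.
- calibration(name): a dict with "camera_matrix" (3x3 intrinsics, pixels), "D" ([k1, k2, p1, p2, k3] as OpenCV has them; the pictures are not rectified), "eye" and "orientation" of the camera in the world. Camera axes: x right, y down, z forward; pixel columns grow to the right and rows downward; lengths in m; the calibration is good to about 2 mm. A picture is of the moment at which its call begins: read the wrist's pose just before it. calibration takes no time and is no camera call; for the wrist camera it gives the pose at the moment of the call.
- r.job_done(): hands the job in; it is judged then, once.
The state is a dict: "time": time; "joint_pos": joint angles; "qvel": joint speeds; "tau": joint torques, N m; "tcp_pos": TCP position; "tcp_rot": TCP orientation; "contact_force": force on the tool from outside, world axes, zero at the start; "moment": the same for the moment, N m; "opening": finger opening in m; "grip_force": force on a finger pad.
Only numpy, scipy, OpenCV 4.12 (cv2) and the standard library are available. Lean on these libraries where they do the work, as an engineer would, in place of code of your own. Each camera call takes 0.05 s, during which the arm holds its last target. There are 200 camera calls.

## Working session

There is one attempt and no reset: what is moved stays moved. The work goes in short steps, Python scripts to look and compute and a tool call to move; the robot and the scene stay as the last step left them, time stands still between calls to the robot, and variables do not carry over. Pictures are saved under pics/ and viewed, at most 10 in all, crops included, and the job is handed in when it is done.

Besides the shell and the picture viewer there is one more tool, called after ">>>" by a JSON object that holds its "op" and its "data". send_rows: Moves the arm, as the interface text tells. Its arguments: {"type":"object","properties":{"moves":{"type":"array","items":{"type":"array","items":{"type":"number"}}},"force":{"type":"number"}},"required":["moves"]}

```bash
mkdir -p pics
python3 - <<'E'
from workcell import r, read_camera, calibration
import cv2,numpy as np
for n in("scene","top"):
    p,d=read_camera(n); np.savez(n,p=p,d=d); cv2.imwrite(f"pics/{n}0.png",p)
    c=calibration(n); print(n,c)
o=r.get_obs(); print(o)
E
```

```text
scene {'camera_matrix': array([[544.26257534,   0.        , 316.85290855],
       [  0.        , 544.26257534, 235.3353785 ],
       [  0.        ,   0.        ,   1.        ]]), 'D': array([0.00298721, 0.        , 0.        , 0.        , 0.        ]), 'eye': array([0.97734246, 0.71195322, 0.78261085]), 'orientation': array([[-0.83237378,  0.35816764, -0.42293007],
       [ 0.55399548,  0.51625827, -0.65312052],
       [-0.01558549, -0.77794174, -0.6281431 ]])}
top {'camera_matrix': array([[464.27444508,   0.        , 314.64623427],
       [  0.        , 464.27444508, 240.05465524],
       [  0.        ,   0.        ,   1.        ]]), 'D': array([-0.09031772,  0.        ,  0.        ,  0.        ,  0.        ]), 'eye': array([0.37129512, 0.01030734, 1.04641352]), 'orientation': array([[ 0.00522892, -0.9871951 ,  0.15943178],
       [-0.9998058 , -0.00213176,  0.01959109],
       [-0.01900036, -0.15950326, -0.98701454]])}
{'time': 0.1, 'joint_pos': array([ 6.82313308e+01,  2.05916566e+01,  8.65926190e+01,  2.01355433e-03,
        7.29121947e+01, -6.59442942e+00]), 'qvel': array([ 0.02507783, -0.13396087, -0.03843796, -0.05477254, -0.07890197,
        0.07580615]), 'tau': array([ 4.10561825e-05, -5.16355348e+01, -2.71408439e+01,  6.78076199e-02,
        2.77833041e-02, -4.87989109e-05]), 'tcp_pos': array([0.15685652, 0.57860372, 0.30191705]), 'tcp_rot': array([[-9.65131492e-01,  2.61764727e-01, -6.55621466e-04],
       [ 2.61765450e-01,  9.65130273e-01, -1.55119564e-03],
       [ 2.26711821e-04, -1.66872681e-03, -9.99998582e-01]]), 'contact_force': array([-0.18843624, -0.32297137,  0.07568449]), 'moment': array([-0.02535776, -0.04977482,  0.01101438]), 'grip_force': 0.0, 'opening': 0.08761874717564976}
```

View pics/top0.png

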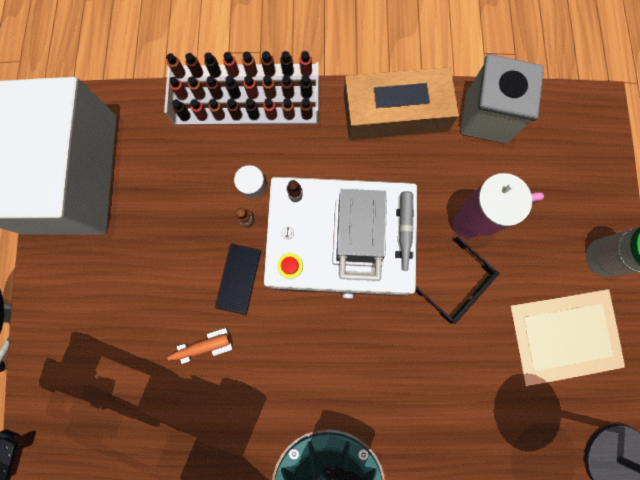

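View pics/scene0.png

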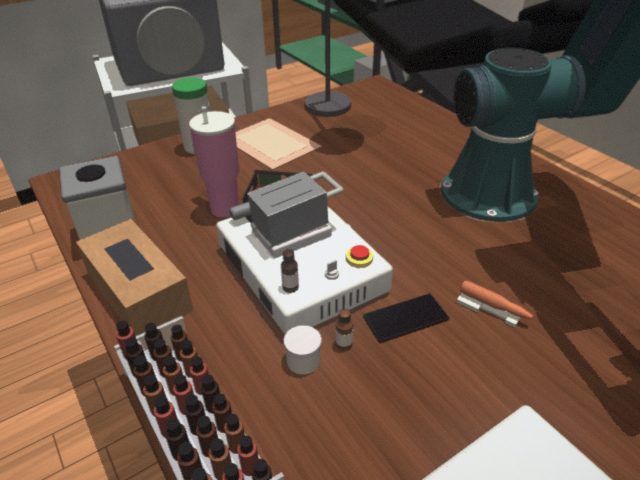

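The top view shows the console deck (corners about 272,178 / 418,184 / 415,294 / 264,290), the hood at (362,225), the bar at (360,272) and the e-stop at (290,266). The hinge faces away from the robot. Next I'll measure the pose.

```bash
cat > h.py <<'E'
import numpy as np,cv2
from workcell import r, read_camera, calibration
def rays(n,uv,c=None):
    c=c or calibration(n); u=cv2.undistortPoints(np.float64(uv).reshape(-1,1,2),c["camera_matrix"],c["D"])[:,0]
    return np.c_[u,np.ones(len(u))]@c["orientation"].T, c["eye"]
def onplane(n,uv,z,c=None):
    d,e=rays(n,uv,c); return e+d*((z-e[2])/d[:,2])[:,None]
def bydepth(n,d,c=None):
    v,u=np.nonzero(d>0); dd,e=rays(n,np.c_[u,v],c); return np.c_[u,v],e+dd*d[v,u][:,None]
E
python3 - <<'E'
from h import *
t=np.load("top.npz"); uv,P=bydepth("top",t["d"])
hsv=cv2.cvtColor(t["p"],cv2.COLOR_BGR2HSV)[uv[:,1],uv[:,0]]
box=(uv[:,0]>255)&(uv[:,0]<430)&(uv[:,1]>165)&(uv[:,1]<305)
m=box&(abs(P[:,2]-.075)<.006); print("deck z",np.median(P[m,2]))
# mask approach
M=np.zeros((480,640),np.uint8); M[uv[m,1],uv[m,0]]=255
c=max(cv2.findContours(M,0,1)[0],key=cv2.contourArea)
pp=onplane("top",cv2.convexHull(c)[:,0],.075)
R=cv2.minAreaRect(np.float32(pp[:,:2]*1000)); print(R, cv2.boxPoints(R))
mr=box&((hsv[:,0]<6)|(hsv[:,0]>174))&(hsv[:,1]>180)&(hsv[:,2]>120); print("estop",onplane("top",[uv[mr].mean(0)],.097),P[mr].mean(0),mr.sum())
top=box&(P[:,2]>.165)&(P[:,2]<.19)&(uv[:,0]>330)&(uv[:,0]<395)
R=cv2.minAreaRect(np.float32(P[top,:2]*1000)); print("hood",R,P[top,2].mean())
b=box&(P[:,2]>.14)&(uv[:,0]>335)&(uv[:,0]<390)&(uv[:,1]>255)
R=cv2.minAreaRect(np.float32(P[b,:2]*1000)); print("bar",R,np.sort(P[b,2])[-20:].mean(),b.sum())
E
```

```text
deck z 0.0759371127565096
((540.6836547851562, -26.804153442382812), (319.4080810546875, 239.60821533203125), 87.43858337402344) [[ 413.86203  -180.99455 ]
 [ 653.23083  -191.70271 ]
 [ 667.50525   127.386246]
 [ 428.13647   138.0944  ]]
estop [[0.47238338 0.08077806 0.097     ]] [0.47228128 0.08070098 0.09806283] 213
hood ((523.9234619140625, -61.083797454833984), (90.47893524169922, 175.18630981445312), 87.37567138671875) 0.18151327654221777
bar ((459.1786193847656, -59.20348358154297), (89.32254791259766, 45.24055099487305), 88.63505554199219) 0.18564031814241447 631
```

>>> {"op": "send_rows", "data": {"moves": [[0, 0, 0, 9.7, -0.3], [0, 0, 0, 9.7, -0.3], [0, 0, 0, 9.7, -0.3], [0, 0, 0, 9.7, -0.3], [0, 0, 0, 9.7, -0.3], [0, 0, 0, 9.7, -0.3], [0, 0, 0, 9.7, -0.3], [0, 0, 0, 9.5, -0.3], [0, 25, 0, 0, -0.3], [0, 50, 0, 0, -0.3]], "force": 20}}

```text
time: 1.35
tcp_pos: [0.2311, 0.5756, 0.3023]
tcp_rot: [[0.042, 0.999, -0.001], [0.999, -0.042, -0.001], [-0.001, -0.001, -1.0]]
contact_force: [0.0, 1.1, 0.2]
opening: 0.0306
grip_force: 0.0
```

>>> {"op": "send_rows", "data": {"moves": [[-30, 50, 0, 0, -0.3], [-40, 50, 0, 0, -0.3], [-50, 50, 0, 0, -0.3], [-50, 40, 0, 0, -0.3], [-50, 25, 0, 0, -0.3], [-50, 10, 0, 0, -0.3], [-50, 0, 0, 0, -0.3], [-50, 0, 0, 0, -0.3], [-50, 0, 0, 0, -0.3], [-50, 0, 0, 0, -0.3]]}}

```text
time: 2.6
tcp_pos: [0.4275, 0.1028, 0.3025]
tcp_rot: [[0.045, 0.999, -0.0], [0.999, -0.045, -0.0], [-0.0, -0.0, -1.0]]
contact_force: [0.9, -0.7, -0.1]
opening: 0.0304
grip_force: 0.0
```

>>> {"op": "send_rows", "data": {"moves": [[-50, 0, 0, 0, -0.3], [-40, 0, 0, 0, -0.3], [-30, 0, 0, 0, -0.3], [-20, 0, 0, 0, -0.3], [-10, 0, 0, 0, -0.3], [0, 0, 0, 0, -0.3], [0, 0, 0, 0, -0.3], [0, 0, 0, 0, -0.3], [0, 0, 0, 0, -0.3], [0, 0, 0, 0, -0.3]]}}

```text
time: 3.85
tcp_pos: [0.4213, -0.0452, 0.3027]
tcp_rot: [[0.044, 0.999, 0.0], [0.999, -0.044, -0.0], [-0.0, 0.0, -1.0]]
contact_force: [0.2, -0.1, 0.0]
opening: 0.0306
grip_force: 0.0
```

```bash
cat >> h.py <<'E'
C=np.array([.5407,-.0268]); A=np.array([[.999,-.0447],[.0447,.999]])
def con(P): P=np.atleast_2d(P); return np.c_[(P[:,:2]-C)@A.T,P[:,2]]*1000
E
python3 - <<'E'
from h import *
o=r.get_obs(); c=calibration("wrist"); p,d=read_camera("wrist"); cv2.imwrite("pics/w1.png",p); np.savez("w1",p=p,d=d)
print("tcp",con(o["tcp_pos"]))
uv,P=bydepth("wrist",d,c); Q=con(P)
b=(Q[:,2]>150)&(Q[:,2]<172)&(Q[:,0]<-75)&(Q[:,0]>-130)&(abs(Q[:,1]+35)<45)
print(b.sum(), Q[b].min(0),Q[b].max(0),np.median(Q[b],0))
m=b&(abs(Q[:,1]+35)<22); print(np.percentile(Q[m],[2,50,98],axis=0))
h=(Q[:,2]>172)&(Q[:,2]<185)&(abs(Q[:,1]+35)<60); print(np.percentile(Q[h],[1,50,99],axis=0))
E
```

```text
tcp [[-118.41967596  -23.7022858   302.69732662]]
272 [-103.61121723  -70.67257759  167.85005768] [-75.16532272   6.41534952 171.99785597] [-97.0724003   -5.11279803 171.00360718]
[[-103.56950021  -54.20644058  169.63473244]
 [-103.25431683  -32.03241896  171.07748905]
 [ -91.71051113  -13.93325509  171.9303124 ]]
[[-101.80009252  -69.85629177  172.69984399]
 [  10.41401024  -20.04150671  181.13501283]
 [  68.11221267   11.14407798  184.91285381]]
```

View pics/w1.png

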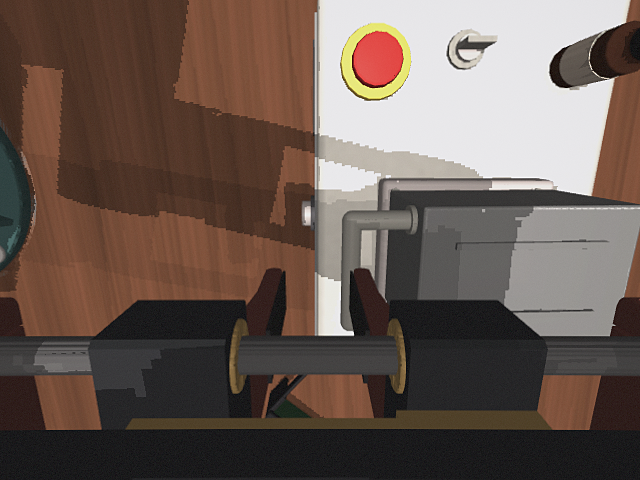

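Run:
```python
from h import *
z=np.load("w1.npz");d=z["d"];c=calibration("wrist")
uv,P=bydepth("wrist",d,c); Q=con(P)
s=(uv[:,0]>340)&(uv[:,0]<366)&(uv[:,1]>230)&(uv[:,1]<262)
for v in(240,250):
  q=s&(uv[:,1]==v); print(np.c_[uv[q],Q[q]].round(1)[::2])
# estop
hsv=cv2.cvtColor(z["p"],cv2.COLOR_BGR2HSV)[uv[:,1],uv[:,0]]
e=((hsv[:,0]<6)|(hsv[:,0]>174))&(hsv[:,1]>180)&(hsv[:,2]>150)&(uv[:,1]<110); print(Q[e].mean(0))
t=np.load("top.npz");uv,P=bydepth("top",t["d"]);Q=con(P)
for v in range(250,284,2): q=(uv[:,0]==360)&(uv[:,1]==v); print(v,Q[q].round(1))
```

```text
[[ 341.   240.   -97.3  -37.5   75.2]
 [ 343.   240.  -102.8  -12.   172.4]
 [ 345.   240.  -101.6  -12.   172.3]
 [ 347.   240.  -100.7  -11.2  175.6]
 [ 349.   240.   -99.4  -11.2  175.3]
 [ 351.   240.   -98.3  -11.1  175.9]
 [ 353.   240.   -97.   -11.2  175.4]
 [ 355.   240.   -95.8  -11.3  175. ]
 [ 357.   240.   -94.6  -11.3  175.2]
 [ 359.   240.   -93.2  -11.5  174.2]
 [ 361.   240.   -79.5  -37.4   75.4]
 [ 363.   240.   -77.7  -37.5   75.3]
 [ 365.   240.   -75.9  -37.5   75.3]]
[[ 341.   250.   -97.2  -46.7   75.7]
 [ 343.   250.  -102.7  -18.5  172. ]
 [ 345.   250.  -101.6  -17.8  174.5]
 [ 347.   250.  -100.4  -17.7  174.6]
 [ 349.   250.   -99.3  -17.4  175.6]
 [ 351.   250.   -98.   -17.6  175. ]
 [ 353.   250.   -97.   -17.2  176.4]
 [ 355.   250.   -95.5  -17.9  174.1]
 [ 357.   250.   -94.5  -17.4  175.8]
 [ 359.   250.   -93.1  -17.8  174.5]
 [ 361.   250.   -79.2  -46.8   75.3]
 [ 363.   250.   -77.4  -46.6   75.8]
 [ 365.   250.   -75.5  -46.9   74.8]]
[-69.4547374  108.45830283  97.04997335]
250 [[-47.4 -33.  184.4]]
252 [[-51.2 -33.1 184.5]]
254 [[-55.4 -33.  187.6]]
256 [[-58.5 -33.5 182.4]]
258 [[-59.6 -35.2 161.6]]
260 [[-60.4 -37.2 135.8]]
262 [[-62.2 -38.7 117.4]]
264 [[-64.1 -40.2  98.8]]
266 [[-66.6 -41.5  83.5]]
268 [[-70.  -42.1  76.7]]
270 [[-74.2 -42.3  76. ]]
272 [[-78.2 -42.6  74.7]]
274 [[-91.2 -35.6 170.5]]
276 [[-95.3 -35.5 174.3]]
278 [[-99.1 -35.5 175.4]]
280 [[-95.  -43.2  74.7]]
282 [[-99.3 -43.2  76. ]]
```

The wrist view shows the bar at u≈343–360, v≈215–330, between the finger lines. In the console frame it sits at x≈-99 and z≈170. I'll go down and grip it.

>>> {"op": "send_rows", "data": {"moves": [[-6, 10, 0, 0, -0.3], [-5, 9, 0, 0, -0.3], [0, 0, 12, 0, -0.3], [0, 0, 18, 0, -0.3], [0, 0, 18, 0, -0.3], [0, 0, 12, 0, -0.3], [0, 0, 6, 0, -0.3], [0, 0, 0, 0, -0.9], [0, 0, 0, 0, -0.9], [0, 0, 0, 0, -0.9]], "force": 15}}

```text
time: 5.15
tcp_pos: [0.4415, -0.0575, 0.2374]
tcp_rot: [[0.045, 0.999, 0.004], [0.999, -0.045, -0.001], [-0.0, 0.004, -1.0]]
contact_force: [4.1, 1.6, -3.5]
opening: 0.0114
grip_force: 15.0
```

>>> {"op": "send_rows", "data": {"moves": [[0, 0, 0, 0, -0.9], [0, 0, 0, 0, -0.9], [0, 0, 0, 0, -0.9], [0, 0, 0, 0, -0.9], [0, 0, 0, 0, -0.9], [0, 0, 0, 0, -0.9], [0, 0, 0, 0, -0.9], [0, 0, 0, 0, -0.9], [0, 0, 0, 0, -0.9], [0, 0, 0, 0, -0.9]]}}

```text
time: 6.4
tcp_pos: [0.4415, -0.0575, 0.2374]
tcp_rot: [[0.045, 0.999, 0.004], [0.999, -0.045, -0.001], [-0.0, 0.004, -1.0]]
contact_force: [5.7, 0.7, -3.4]
opening: 0.0115
grip_force: 15.0
```

Run:
```python
from h import *
o=r.get_obs(); T=con(o["tcp_pos"])[0]; print(T,o["contact_force"],o["opening"],o["grip_force"])
b0=np.array([-100.,170.]); H=np.array([66.5,100.])
p=T[[0,2]]  # path of tcp is same rotation of the bar point
b=np.array([-168,60.])
th0=.055
f=lambda t:np.array([-168*np.cos(t)+60*np.sin(t),168*np.sin(t)+60*np.cos(t)])
t=np.r_[th0,np.arange(.12,1.7,.08)];X=np.array([f(a) for a in t]); D=np.diff(X,axis=0)
for a,d in zip(t[1:],D): print(a.round(2),d.round(1), (f(a)+H).round(0))
```

```text
[-97.77280923 -35.08278636 237.37919536] [ 5.72675779  0.6513297  -3.35384596] 0.011450216904926024 14.998727291822433
0.12 [ 4.8 10.5] [-93. 180.]
0.2 [ 6.9 12.5] [-86. 192.]
0.28 [ 7.9 11.9] [-78. 204.]
0.36 [ 8.8 11.2] [-70. 215.]
0.44 [ 9.7 10.5] [-60. 226.]
0.52 [10.5  9.7] [-49. 236.]
0.6 [11.2  8.8] [-38. 244.]
0.68 [11.9  7.9] [-26. 252.]
0.76 [12.5  6.9] [-14. 259.]
0.84 [13.   5.9] [ -1. 265.]
0.92 [13.4  4.9] [ 12. 270.]
1.0 [13.8  3.8] [ 26. 274.]
1.08 [14.   2.7] [ 40. 276.]
1.16 [14.2  1.5] [ 54. 278.]
1.24 [14.3  0.4] [ 69. 278.]
1.32 [14.2 -0.7] [ 83. 278.]
1.4 [14.1 -1.9] [ 97. 276.]
1.48 [13.9 -3. ] [111. 273.]
1.56 [13.7 -4.1] [125. 269.]
1.64 [13.3 -5.2] [138. 263.]
```

>>> {"op": "send_rows", "data": {"moves": [[0, 5, -10, 0, -0.9], [0, 7, -12, 0, -0.9], [0, 8, -12, 0, -0.9], [0, 9, -11, 0, -0.9], [0, 10, -10, 0, -0.9], [0, 10, -10, 0, -0.9], [0, 11, -9, 0, -0.9], [0, 12, -8, 0, -0.9], [0, 12, -7, 0, -0.9], [0, 13, -6, 0, -0.9]]}}

```text
time: 7.65
tcp_pos: [0.5356, -0.0617, 0.3331]
tcp_rot: [[0.045, 0.999, -0.003], [0.999, -0.045, -0.001], [-0.001, -0.003, -1.0]]
contact_force: [-4.3, -1.4, 2.9]
opening: 0.011
grip_force: 15.0
```

>>> {"op": "send_rows", "data": {"moves": [[0, 13, -5, 0, -0.9], [0, 14, -4, 0, -0.9], [0, 14, -3, 0, -0.9], [0, 14, -1, 0, -0.9], [0, 14, 0, 0, -0.9], [0, 14, 1, 0, -0.9], [0, 14, 2, 0, -0.9], [0, 14, 3, 0, -0.9], [0, 0, 0, 0, -0.9], [0, 0, 0, 0, -0.9]]}}

```text
time: 8.9
tcp_pos: [0.6485, -0.0668, 0.3389]
tcp_rot: [[0.045, 0.999, 0.002], [0.999, -0.045, -0.001], [-0.0, 0.002, -1.0]]
contact_force: [2.9, -2.4, 3.0]
opening: 0.0114
grip_force: 15.0
```

>>> {"op": "send_rows", "data": {"moves": [[0, 7, 2, 0, -0.9], [0, 7, 2, 0, -0.9], [0, 7, 3, 0, -0.9], [0, 4, 2, 0, -0.9], [0, 0, 0, 0, -0.9], [0, 0, 0, 0, -0.3], [0, 0, 0, 0, -0.3], [0, 0, -15, 0, -0.3], [0, 0, -30, 0, -0.3], [0, 0, -40, 0, -0.3]]}}

```text
time: 10.15
tcp_pos: [0.6719, -0.0675, 0.4154]
tcp_rot: [[0.045, 0.999, -0.002], [0.999, -0.045, 0.001], [0.001, -0.002, -1.0]]
contact_force: [0.5, 1.0, 0.6]
opening: 0.0307
grip_force: 0.0
```

>>> {"op": "send_rows", "data": {"moves": [[0, -30, 0, 0, -0.3], [0, -50, 0, 0, -0.1], [0, -50, 0, 0, 0.2], [0, -30, 0, 0, 0.2], [0, 0, 0, -10, 0.2], [0, 0, 0, -10, 0.2], [0, 0, 0, -10, 0.2], [0, 0, 0, -10, 0.2], [0, 0, 0, -10, 0.2], [0, 0, 0, -10, 0.2]]}}

```text
time: 11.4
tcp_pos: [0.5126, -0.0604, 0.4157]
tcp_rot: [[-0.846, 0.533, 0.001], [0.533, 0.846, -0.0], [-0.001, 0.0, -1.0]]
contact_force: [0.5, -0.8, 0.1]
opening: 0.0522
grip_force: 0.0
```

>>> {"op": "send_rows", "data": {"moves": [[0, 0, 0, -10, 0.2], [0, 0, 0, -10, 0.2], [0, 0, 0, -10, 0.2], [0, 0, 0, 0, 0.2], [0, 0, 10, 0, 0.2], [0, 0, 20, 0, 0.2], [0, 0, 10, 0, 0.2], [0, 0, 0, 0, 0.2], [0, 0, 0, 0, 0.2], [0, 0, 0, 0, 0.2]]}}

```text
time: 12.65
tcp_pos: [0.5131, -0.0607, 0.3753]
tcp_rot: [[-0.999, 0.045, 0.001], [0.045, 0.999, -0.0], [-0.001, -0.0, -1.0]]
contact_force: [-0.0, -0.1, 0.4]
opening: 0.0528
grip_force: 0.0
```

Run:
```python
from h import *
o=r.get_obs(); c=calibration("wrist"); p,d=read_camera("wrist"); cv2.imwrite("pics/w2.png",p); np.savez("w2",p=p,d=d,e=c["eye"],o=c["orientation"])
print("tcp",con(o["tcp_pos"]),"eye",con(c["eye"]),o["joint_pos"])
p,d=read_camera("top"); np.savez("t2",p=p,d=d)
cv2.imwrite("pics/t2.png",cv2.resize(p[150:310,240:440],None,fx=3,fy=3))
uv,P=bydepth("top",d);Q=con(P)
b=(Q[:,0]>40)&(Q[:,0]<200)&(abs(Q[:,1]+35)<60)&(Q[:,2]>150)&(Q[:,2]<300); print(np.percentile(Q[b],[1,50,99],axis=0))
```

```text
tcp [[-26.10102527 -35.0598049  375.31063128]] eye [[-94.19003428 -34.9606397  457.77220494]] [-1.44029135e+01  1.00667176e+01  9.07441001e+01 -6.58936751e-03
  7.91237298e+01 -1.01814157e+02]
[[ 73.6684672  -19.21879687 226.81999294]
 [ 98.51493651 -10.29056697 229.49089316]
 [139.55947352  -5.2490364  271.09286831]]
```

View pics/w2.png

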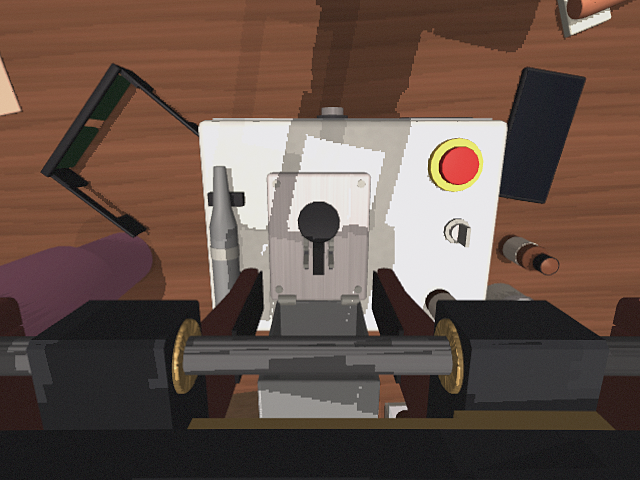

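The cover stands open. The black flange is at about (319,221) with the quadrant below it; the e-stop at (460,166) is well clear.

Run:
```python
from h import *
z=np.load("w2.npz");c=calibration("wrist");c["eye"]=z["e"];c["orientation"]=z["o"]
uv,P=bydepth("wrist",z["d"],c);Q=con(P)
m=(abs(uv[:,0]-319)<14)&(abs(uv[:,1]-221)<14); print(np.percentile(Q[m],[5,50,95],axis=0))
M=np.uint8(cv2.inRange(z["p"],(0,0,0),(60,60,60))); M[:190]=0;M[245:]=0;M[:,:285]=0;M[:,355:]=0
cs=max(cv2.findContours(M,0,1)[0],key=cv2.contourArea);print(cv2.minEnclosingCircle(cs),cv2.boundingRect(cs))
print(con(onplane("wrist",[cv2.minEnclosingCircle(cs)[0]],.166,c)))
hsv=cv2.cvtColor(z["p"],cv2.COLOR_BGR2HSV)[uv[:,1],uv[:,0]]
e=((hsv[:,0]<6)|(hsv[:,0]>174))&(hsv[:,1]>180)&(hsv[:,2]>150)&(abs(uv[:,0]-460)<30)&(abs(uv[:,1]-166)<30); print(Q[e].mean(0))
```

```text
[[-42.24187265 -43.41654965 160.4859835 ]
 [-32.781862   -33.40898328 164.76239959]
 [-23.45801348 -23.37845718 168.93107636]]
((318.058837890625, 223.0), 21.600826263427734) (298, 202, 41, 43)
[[-31.35812642 -34.19324308 166.        ]]
[-72.28229872 112.03104249  97.28683485]
```

>>> {"op": "send_rows", "data": {"moves": [[7, 0, 10, 0, 0.2], [0, 0, 25, 0, 0.2], [0, 0, 30, 0, 0.2], [0, 0, 30, 0, 0.2], [0, 0, 25, 0, 0.2], [0, 0, 15, 0, 0.2], [0, 0, 10, 0, 0.2], [0, 0, 0, 0, -0.5], [0, 0, 0, 0, -0.5], [0, 0, 0, 0, -0.5]], "force": 30}}

```text
time: 14.0
tcp_pos: [0.5061, -0.0599, 0.2303]
tcp_rot: [[-0.999, 0.045, 0.001], [0.045, 0.999, 0.0], [-0.001, 0.0, -1.0]]
contact_force: [0.1, 2.0, 1.0]
opening: 0.0344
grip_force: 30.0
```

>>> {"op": "send_rows", "data": {"moves": [[0, 0, 0, 0, -0.5], [0, 0, 0, 0, -0.5], [0, 0, 0, 0, -0.5], [0, 0, 0, 0, -0.5], [0, 0, 0, 0, -0.5], [0, 0, 0, 0, -0.5], [0, 0, 0, 0, -0.5], [0, 0, 0, 0, -0.5], [0, 0, 0, 0, -0.5], [0, 0, 0, 0, -0.5]]}}

```text
time: 15.25
tcp_pos: [0.5055, -0.0601, 0.2299]
tcp_rot: [[-0.999, 0.045, -0.0], [0.045, 0.999, 0.0], [0.0, 0.0, -1.0]]
contact_force: [-0.9, 4.4, 5.0]
opening: 0.0346
grip_force: 30.0
```

>>> {"op": "send_rows", "data": {"moves": [[1, 0, -2, 0, -0.5], [1, 0, -2, 0, -0.5], [1, 0, -2, 0, -0.5], [0.6, 0, -2, 0, -0.5], [0.6, 0, -2, 0, -0.5], [0, 0, 0, 0, -0.5], [0, 0, 0, 0, -0.5], [0, 0, 0, 0, -0.5], [0, 0, 0, 0, -0.5], [0, 0, 0, 0, -0.5]]}}

```text
time: 16.5
tcp_pos: [0.5014, -0.06, 0.2395]
tcp_rot: [[-0.999, 0.045, -0.0], [0.045, 0.999, 0.0], [0.0, 0.0, -1.0]]
contact_force: [1.8, 5.4, -4.3]
opening: 0.0345
grip_force: 30.0
```

Run:
```python
from h import *
o=r.get_obs(); print(con(o["tcp_pos"]),o["contact_force"],o["opening"])
R=66+17.5+10.5;s=lambda a:np.array([R*np.sin(a),R*np.cos(a)])
a=np.arange(-.4,.5,.04)
for x,y in zip(a,a[1:]): print((y+.4).round(2),(s(y)-s(x)).round(2))
```

```text
[[-37.77175438 -34.88776172 239.51814478]] [ 1.77365061  5.38420042 -4.27770677] 0.034496740132476215
0.04 [3.49 1.39]
0.08 [3.54 1.25]
0.12 [3.59 1.11]
0.16 [3.63 0.97]
0.2 [3.67 0.82]
0.24 [3.7  0.67]
0.28 [3.72 0.52]
0.32 [3.74 0.38]
0.36 [3.75 0.23]
0.4 [3.76 0.08]
0.44 [ 3.76 -0.08]
0.48 [ 3.75 -0.23]
0.52 [ 3.74 -0.38]
0.56 [ 3.72 -0.52]
0.6 [ 3.7  -0.67]
0.64 [ 3.67 -0.82]
0.68 [ 3.63 -0.97]
0.72 [ 3.59 -1.11]
0.76 [ 3.54 -1.25]
0.8 [ 3.49 -1.39]
0.84 [ 3.43 -1.53]
0.88 [ 3.37 -1.67]
```

>>> {"op": "send_rows", "data": {"moves": [[-3.5, 0, -1.4, 0, -0.5], [-3.5, 0, -1.3, 0, -0.5], [-3.6, 0, -1.1, 0, -0.5], [-3.6, 0, -1.0, 0, -0.5], [-3.7, 0, -0.8, 0, -0.5], [-3.7, 0, -0.7, 0, -0.5], [-3.7, 0, -0.5, 0, -0.5], [-3.7, 0, -0.4, 0, -0.5], [-3.7, 0, -0.2, 0, -0.5], [-3.7, 0, -0.1, 0, -0.5]]}}

```text
time: 17.75
tcp_pos: [0.5378, -0.0617, 0.2472]
tcp_rot: [[-0.999, 0.045, -0.001], [0.045, 0.999, 0.0], [0.001, 0.0, -1.0]]
contact_force: [-1.3, 5.5, -2.6]
opening: 0.0345
grip_force: 30.0
```

>>> {"op": "send_rows", "data": {"moves": [[-3.7, 0, 0.1, 0, -0.5], [-3.7, 0, 0.2, 0, -0.5], [-3.7, 0, 0.4, 0, -0.5], [-3.7, 0, 0.5, 0, -0.5], [-3.0, 0, 0.5, 0, -0.5], [0, 0, 0, 0, -0.5], [0, 0, 0, 0, -0.5], [0, 0, 0, 0, -0.5], [0, 0, 0, 0, -0.5], [0, 0, 0, 0, -0.5]]}}

```text
time: 19.0
tcp_pos: [0.5564, -0.0625, 0.2461]
tcp_rot: [[-0.999, 0.045, 0.001], [0.045, 0.999, -0.0], [-0.001, -0.0, -1.0]]
contact_force: [-0.9, 4.9, -1.8]
opening: 0.0348
grip_force: 30.0
```

>>> {"op": "send_rows", "data": {"moves": [[-1.5, 0, 0.2, 0, -0.5], [-1.5, 0, 0.2, 0, -0.5], [-1.5, 0, 0.3, 0, -0.5], [-1.5, 0, 0.3, 0, -0.5], [-1.5, 0, 0.3, 0, -0.5], [-1.5, 0, 0.3, 0, -0.5], [0, 0, 0, 0, -0.5], [0, 0, 0, 0, -0.5], [0, 0, 0, 0, -0.5], [0, 0, 0, 0, -0.5]]}}

```text
time: 20.25
tcp_pos: [0.5643, -0.0628, 0.2437]
tcp_rot: [[-0.999, 0.045, -0.001], [0.045, 0.999, 0.0], [0.001, 0.0, -1.0]]
contact_force: [-2.1, 5.7, -4.7]
opening: 0.0349
grip_force: 30.0
```

>>> {"op": "send_rows", "data": {"moves": [[-1, 0, 0.3, 0, -0.5], [-1, 0, 0.3, 0, -0.5], [-1, 0, 0.3, 0, -0.5], [-1, 0, 0.3, 0, -0.5], [0, 0, 0, 0, -0.5], [0, 0, 0, 0, -0.5], [0, 0, 0, 0, -0.5], [0, 0, 0, 0, -0.5], [0, 0, 0, 0, -0.5], [0, 0, 0, 0, -0.5]]}}

```text
time: 21.5
tcp_pos: [0.5682, -0.063, 0.2425]
tcp_rot: [[-0.999, 0.045, -0.002], [0.045, 0.999, 0.0], [0.002, 0.0, -1.0]]
contact_force: [-2.0, 4.6, -3.9]
opening: 0.0345
grip_force: 30.0
```

>>> {"op": "send_rows", "data": {"moves": [[-1, 0, 0.3, 0, -0.5], [-1, 0, 0.3, 0, -0.5], [-1, 0, 0.3, 0, -0.5], [-1, 0, 0.4, 0, -0.5], [0, 0, 0, 0, -0.5], [0, 0, 0, 0, -0.5], [0, 0, 0, 0, -0.5], [0, 0, 0, 0, -0.5], [0, 0, 0, 0, -0.5], [0, 0, 0, 0, -0.5]]}}

```text
time: 22.75
tcp_pos: [0.5719, -0.0631, 0.2412]
tcp_rot: [[-0.999, 0.045, -0.002], [0.045, 0.999, 0.0], [0.002, 0.0, -1.0]]
contact_force: [-3.0, 4.7, -3.6]
opening: 0.0349
grip_force: 30.0
```

>>> {"op": "send_rows", "data": {"moves": [[-1, 0, 0.4, 0, -0.5], [-1, 0, 0.4, 0, -0.5], [-1, 0, 0.4, 0, -0.5], [0, 0, 0, 0, -0.5], [0, 0, 0, 0, -0.5], [0, 0, 0, 0, -0.5], [0, 0, 0, 0, -0.5], [0, 0, 0, 0, -0.5], [0, 0, 0, 0, -0.5], [0, 0, 0, 0, -0.5]]}}

```text
time: 24.0
tcp_pos: [0.5739, -0.0632, 0.2406]
tcp_rot: [[-0.999, 0.044, -0.004], [0.044, 0.999, 0.0], [0.004, -0.0, -1.0]]
contact_force: [-7.0, 6.0, 5.1]
opening: 0.0349
grip_force: 30.0
```

>>> {"op": "send_rows", "data": {"moves": [[0, 0, 0, 0, 0.3], [0, 0, 0, 0, 0.3], [0, 0, 0, 0, 0.3], [0, 0, 0, 0, 0.3], [0, 0, 0, 0, 0.3], [0, 0, -20, 0, 0.3], [0, 0, -40, 0, 0.3], [10, 0, -40, 0, 0.3], [20, 0, -35, 0, 0.3], [20, 0, 0, 0, 0.3]]}}

```text
time: 25.25
tcp_pos: [0.5267, -0.0615, 0.3784]
tcp_rot: [[-0.999, 0.045, 0.006], [0.045, 0.999, -0.002], [-0.006, -0.002, -1.0]]
contact_force: [0.7, -0.0, -0.1]
opening: 0.0572
grip_force: 0.0
```

Run:
```python
from h import *
o=r.get_obs(); c=calibration("wrist"); p,d=read_camera("wrist"); 
print("tcp",con(o["tcp_pos"]),o["contact_force"])
uv,P=bydepth("wrist",d,c);Q=con(P); 
g=p[uv[:,1],uv[:,0]].max(1)
m=(g<60)&(abs(Q[:,1]+35)<25)&(Q[:,0]>0)&(Q[:,0]<62)&(Q[:,2]>135)&(Q[:,2]<190)
print(m.sum(),np.percentile(Q[m],[3,50,97],axis=0),np.percentile(uv[m],[0,50,100],axis=0))
cv2.imwrite("pics/w3.png",p[150:400,180:480])
q=m&(abs(uv-np.median(uv[m],0)).max(1)<8); A1=np.c_[Q[q][:,:2],np.ones(q.sum())]; k=np.linalg.lstsq(A1,Q[q][:,2],rcond=None)[0]; print("slope",k,"tilt",np.arctan(-k[0]))
```

```text
tcp [[-12.38676701 -35.32295745 378.41035738]] [ 0.71214956 -0.00700705 -0.07995823]
1352 [[  5.60419509 -47.66675436 141.77584249]
 [ 17.78651869 -33.81084228 166.68253408]
 [ 36.84706168 -20.04576232 171.98632579]] [[299. 238.]
 [319. 262.]
 [338. 283.]]
slope [-2.95864681e-01  1.73538813e-02  1.76071757e+02] tilt 0.28765861889777217
```

View pics/w3.png

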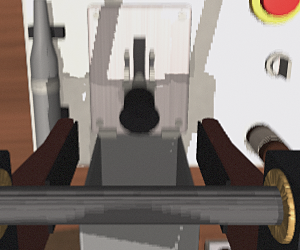

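Run:
```python
from h import *
c=calibration("wrist"); p,d=read_camera("wrist"); 
uv,P=bydepth("wrist",d,c);Q=con(P); g=p[uv[:,1],uv[:,0]].max(1)
m=(g<60)&(abs(Q[:,1]+35)<25)&(Q[:,0]>-5)&(Q[:,0]<62)&(Q[:,2]>155)&(Q[:,2]<195)
q=m&(np.hypot(*(uv-[319,258]).T)<12)
for _ in range(5):
    k=np.polyfit(Q[q][:,0],Q[q][:,2],1); q=m&(abs(Q[:,2]-np.polyval(k,Q[:,0]))<2)
f=Q[q]; lo,hi=np.percentile(f,[1,99],axis=0); cen=(lo+hi)/2; print(q.sum(),k,lo,hi,cen)
v=np.array([cen[0]-.5,np.polyval(k,cen[0])-85]); print(np.hypot(*v),np.arctan2(*v)+.4,.4-np.arctan(k[0]))
```

```text
455 [5.89236835e-04 1.70241209e+02] [  9.68012712 -49.51834248 168.27779466] [ 25.35994124 -18.6232179  172.04648293] [ 17.52003418 -34.07078019 170.1621388 ]
86.93391371610768 0.5970540999034104 0.39941076323346825
```

Run:
```python
from h import *
c=calibration("wrist"); p,d=read_camera("wrist"); d2=d.copy()
for v in range(225,300,3):
    u=np.arange(315,324); uv=np.c_[u,u*0+v]; dd,e=rays("wrist",uv,c); z=np.median(d[v,u]); Q=con(e+dd*z).mean(0); print(v,Q.round(1),p[v,319])
cv2.imwrite("pics/w4.png",cv2.resize(cv2.convertScaleAbs(p[200:310,260:380],alpha=3,beta=20),None,fx=6,fy=5))
```

```text
225 [ -4.1 -32.9 101.1] [60 59 63]
228 [ -0.9 -32.9 100.7] [60 59 61]
231 [  1.7 -32.9 103.2] [87 91 95]
234 [  2.2 -32.9 113.7] [79 86 88]
237 [  4.  -33.  118.8] [77 82 86]
240 [  5.6 -33.  124.1] [78 83 86]
243 [  4.1 -33.1 140.6] [50 51 51]
246 [  5.7 -33.1 144.9] [26 28 29]
249 [  6.8 -33.1 151. ] [26 24 29]
252 [  8.3 -33.1 155.4] [27 26 29]
255 [ 10.2 -33.1 158.2] [23 19 22]
258 [  9.2 -33.2 169.8] [28 27 27]
261 [ 11.  -33.2 172.4] [26 24 25]
264 [ 14.  -33.2 171.3] [30 28 28]
267 [ 16.9 -33.2 170.7] [27 29 28]
270 [ 19.9 -33.2 169.6] [26 22 26]
273 [ 22.9 -33.2 168.9] [32 31 30]
276 [ 26.  -33.2 168. ] [27 29 27]
279 [ 29.2 -33.1 166.6] [27 28 29]
282 [ 32.3 -33.1 165.8] [35 33 32]
285 [ 35.6 -33.1 164.6] [36 35 34]
288 [ 39.  -33.1 163.2] [35 31 33]
291 [ 42.3 -33.1 162. ] [27 26 27]
294 [ 69.9 -32.8 104.9] [91 91 94]
297 [ 73.4 -32.8 104.6] [85 87 89]
```

View pics/w4.png

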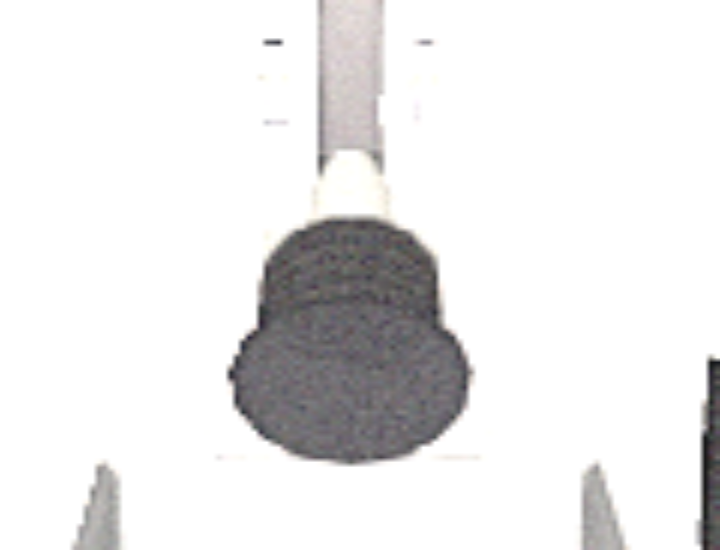

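The flange-top centre is 86.2 mm from the pivot, against 86.4 mm at the start. So the knob is fully down, with the lever at about 0.71–0.73 rad. Next is closing the cover.

>>> {"op": "send_rows", "data": {"moves": [[0, 0, -35, 10, 0.3], [0, 0, 0, 10, 0.1], [0, 0, 0, 10, -0.1], [0, 0, 0, 10, -0.3], [0, 0, 0, 10, -0.3], [0, 0, 0, 10, -0.3], [0, 0, 0, 10, -0.3], [0, 0, 0, 10, -0.3], [0, 0, 0, 10, -0.3], [0, 0, 0, 0, -0.3]], "force": 15}}

```text
time: 26.65
tcp_pos: [0.5264, -0.0612, 0.4094]
tcp_rot: [[0.043, 0.999, -0.001], [0.999, -0.043, 0.0], [0.0, -0.001, -1.0]]
contact_force: [0.1, 0.1, -1.1]
opening: 0.0308
grip_force: 0.0
```

>>> {"op": "send_rows", "data": {"moves": [[0, 20, 0, 0, -0.3], [0, 40, 0, 0, -0.3], [0, 40, 0, 0, -0.3], [0, 30, 0, 0, -0.3], [0, 14, 0, 0, -0.3], [0, 0, 0, 0, -0.3], [0, 0, 0, 0, -0.3], [0, 0, 0, 0, -0.3], [0, 0, 0, 0, -0.3], [0, 0, 0, 0, -0.3]]}}

```text
time: 27.9
tcp_pos: [0.6693, -0.0676, 0.4105]
tcp_rot: [[0.045, 0.999, 0.0], [0.999, -0.045, -0.0], [-0.0, 0.0, -1.0]]
contact_force: [-0.1, 0.1, -0.4]
opening: 0.0308
grip_force: 0.0
```

Run:
```python
from h import *
o=r.get_obs(); print(con(o["tcp_pos"]),o["tcp_rot"].round(3))
p,d=read_camera("top")
d=np.load("t2.npz")["d"];uv,P=bydepth("top",d);Q=con(P)
b=(Q[:,0]>90)&(Q[:,0]<200)&(abs(Q[:,1]+35)<60)&(Q[:,2]>255)&(Q[:,2]<290); print(b.sum(),np.percentile(Q[b],[3,50,97],axis=0))
d=read_camera("wrist")[1];uv,P=bydepth("wrist",d);Q=con(P)
b=(Q[:,0]>90)&(Q[:,0]<200)&(abs(Q[:,1]+35)<60)&(Q[:,2]>255)&(Q[:,2]<290); print(b.sum(),np.percentile(Q[b],[3,50,97],axis=0))
```

```text
[[130.27543837 -35.011624   410.49984871]] [[ 0.045  0.999  0.   ]
 [ 0.999 -0.045 -0.   ]
 [-0.     0.    -1.   ]]
3 [[129.89093505 -18.63728527 266.21776693]
 [133.07822183 -18.58352394 269.9802675 ]
 [135.51360578 -17.43002168 271.72334211]]
2081 [[128.82412564 -68.54553195 266.27376317]
 [134.14334557 -30.18294522 270.43144661]
 [139.83885257   4.12339854 272.15501779]]
```

>>> {"op": "send_rows", "data": {"moves": [[0, 2, 15, 0, -0.3], [0, 0, 20, 0, -0.3], [0, 0, 20, 0, -0.3], [0, 0, 15, 0, -0.3], [0, 0, 10, 0, -0.3], [0, 0, 0, 0, -0.9], [0, 0, 0, 0, -0.9], [0, 0, 0, 0, -0.9], [0, 0, 0, 0, -0.9], [0, 0, 0, 0, -0.9]], "force": 15}}

```text
time: 29.25
tcp_pos: [0.6723, -0.0678, 0.3311]
tcp_rot: [[0.045, 0.999, 0.002], [0.999, -0.045, -0.0], [-0.0, 0.002, -1.0]]
contact_force: [2.3, -0.2, 2.8]
opening: 0.0119
grip_force: 15.0
```

>>> {"op": "send_rows", "data": {"moves": [[0, -9, -3, 0, -0.9], [0, -13, -4, 0, -0.9], [0, -14, -3, 0, -0.9], [0, -14, -2, 0, -0.9], [0, -14, -1, 0, -0.9], [0, -14, 0, 0, -0.9], [0, -14, 1, 0, -0.9], [0, -14, 2, 0, -0.9], [0, -14, 3, 0, -0.9], [0, -14, 4, 0, -0.9]]}}

```text
time: 30.5
tcp_pos: [0.5366, -0.0615, 0.3315]
tcp_rot: [[0.045, 0.999, -0.001], [0.999, -0.045, 0.001], [0.0, -0.001, -1.0]]
contact_force: [8.4, 1.4, -15.9]
opening: 0.0114
grip_force: 15.0
```

>>> {"op": "send_rows", "data": {"moves": [[0, -12, 9, 0, -0.9], [0, -12, 9, 0, -0.9], [0, -11, 9, 0, -0.9], [0, -10, 10, 0, -0.9], [0, -10, 11, 0, -0.9], [0, -9, 11, 0, -0.9], [0, -8, 12, 0, -0.9], [0, -7, 12, 0, -0.9], [0, -3, 6, 0, -0.9], [0, 0, 0, 0, -0.9]]}}

```text
time: 31.75
tcp_pos: [0.4474, -0.0573, 0.2417]
tcp_rot: [[0.044, 0.999, -0.018], [0.999, -0.044, 0.001], [0.0, -0.018, -1.0]]
contact_force: [-14.3, -1.7, 4.7]
opening: 0.0118
grip_force: 15.0
```

Run:
```python
from h import *
o=r.get_obs(); print(con(o["tcp_pos"]),o["contact_force"])
```

```text
[[-91.8725436  -34.60054351 241.74921543]] [-14.27134131  -1.71321372   4.73415865]
```

>>> {"op": "send_rows", "data": {"moves": [[0, -2, 1, 0, -0.9], [0, -2, 4, 0, -0.9], [0, -1, 4, 0, -0.9], [0, -1, 4, 0, -0.9], [0, -1, 4, 0, -0.9], [0, 0, 2, 0, -0.9], [0, 0, 0, 0, -0.9], [0, 0, 0, 0, -0.9], [0, 0, 0, 0, -0.9], [0, 0, 0, 0, -0.9]]}}

```text
time: 33.0
tcp_pos: [0.4397, -0.0569, 0.2227]
tcp_rot: [[0.043, 0.999, -0.019], [0.999, -0.043, 0.001], [0.0, -0.019, -1.0]]
contact_force: [-16.6, -3.6, 4.1]
opening: 0.0114
grip_force: 15.0
```

Run:
```python
from h import *
o=r.get_obs(); print(con(o["tcp_pos"]),o["contact_force"])
uv,P=bydepth("wrist",read_camera("wrist")[1]);Q=con(P)
for lo in range(-55,70,20):
  b=(Q[:,2]>150)&(Q[:,2]<210)&(abs(Q[:,1]+15)<22)&(Q[:,0]>lo)&(Q[:,0]<lo+20); print(lo,b.sum(),np.median(Q[b],0) if b.sum() else 0)
b=(Q[:,2]>150)&(Q[:,2]<185)&(Q[:,0]<-85)&(Q[:,0]>-130)&(abs(Q[:,1]+10)<14); print(np.percentile(Q[b],[3,50,90],axis=0))
```

```text
[[-99.57885031 -34.55410002 222.72758062]] [-16.60048733  -3.5924008    4.05615619]
-55 4940 [-43.77550046  -9.59033107 178.91010557]
-35 6205 [-24.99362839 -12.84886239 178.94834266]
-15 6254 [ -4.95237593 -12.62802409 178.87997125]
5 2740 [  9.36391391 -11.45480853 178.835686  ]
25 0 0
45 0 0
65 0 0
[[-113.98214192  -23.38377782  154.18729677]
 [ -99.41399372  -13.63660442  166.33018777]
 [ -88.58013132    1.59975374  174.72254394]]
```

>>> {"op": "send_rows", "data": {"moves": [[0, -2, 2, 0, -0.9], [0, 0, 0, 0, -0.3], [0, 0, 0, 0, -0.3], [0, 0, 0, 0, -0.3], [0, 0, -15, 0, -0.3], [0, 0, -25, 0, -0.3], [0, 0, -30, 0, -0.3], [0, -10, -30, 0, -0.3], [0, -10, -20, 0, -0.3], [0, 0, 0, 0, -0.3]]}}

```text
time: 34.3
tcp_pos: [0.4274, -0.0569, 0.3446]
tcp_rot: [[0.045, 0.999, 0.004], [0.999, -0.045, -0.001], [-0.001, 0.004, -1.0]]
contact_force: [0.6, -0.3, -1.1]
opening: 0.0309
grip_force: 0.0
```

Run:
```python
from h import *
o=r.get_obs(); print(con(o["tcp_pos"]),o["contact_force"],o["opening"])
p,d=read_camera("wrist");uv,P=bydepth("wrist",d);Q=con(P)
for lo in range(-55,70,20):
  b=(Q[:,2]>150)&(Q[:,2]<210)&(abs(Q[:,1]+15)<22)&(Q[:,0]>lo)&(Q[:,0]<lo+20); print(lo,b.sum(),np.median(Q[b],0) if b.sum() else 0)
p,d=read_camera("scene"); cv2.imwrite("pics/s5.png",p)
```

```text
[[-111.86960465  -35.18295333  344.59114231]] [ 0.63263841 -0.28925678 -1.05273813] 0.03085835361228519
-55 1747 [-44.93266591 -13.97615086 177.33056945]
-35 1746 [-24.97702055 -13.70482399 177.34198731]
-15 1754 [ -4.98081134 -13.59024263 177.39759776]
5 1743 [ 14.9328736  -13.70621929 177.39016779]
25 1774 [ 34.8969697  -13.57430761 177.36103546]
45 1751 [ 54.98609115 -14.60556762 177.25719697]
65 56 [ 65.51880963 -13.77535568 176.57089794]
```

View pics/s5.png

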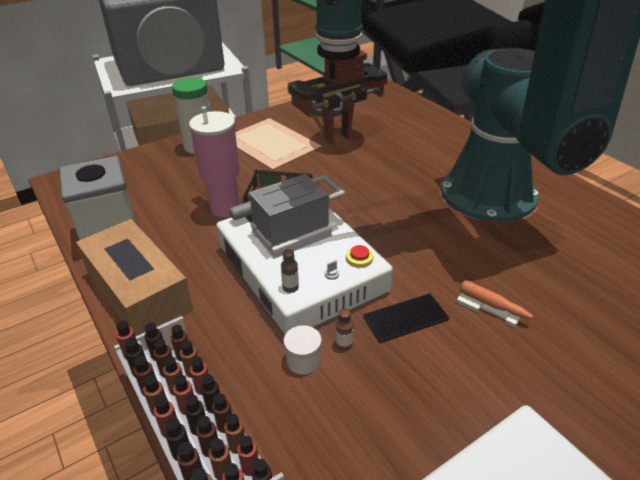

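The hood at (290,208) is flat and shut, at a level 177.3 mm. The bystanders are where they were, and the gripper at (340,100) is clear.

```bash
python3 -c "
from workcell import r
print(r.job_done())"
```

```text
the job is handed in; nothing more can be done
None
```

The laser console is armed and the job is handed in, with no verdict returned: the lever sits in the armed notch at about 0.72 rad with its knob down, the cover is shut flat, the gripper is clear, and the e-stop and bystanders look untouched in the camera views.

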